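# Put the drum sander's feed in third and start it

### The job

Ready the drum sander for its finishing pass: with the gripper's fingers, push the feed gear lever through its H-shaped gate, across to the right-hand side and then forward, away from the robot, until it is fully home in third (the far right slot). Only then press the start button, the small flat one on the control station, nearer the sander, all the way in, let it come out again and move clear. Only push with the fingertips or the outside of the fingers: do not take the knob or the stick between the fingers, do not press the mushroom-shaped stop button, and leave everything else where it is.

Things in the scene. Friction and masses are not known exactly. Their poses are not given: they have to be found in the camera images.
- sander: Bench drum sander, fixed. Origin: on the table under the centre of its grey gearbox; x away from the robot, y left. Gearbox 180 x 150 mm (x, y), lid 122 mm high, steel gate plate 124 x 108 mm on it, top 136 mm. Left: chain guard from y 92 mm, belt 100 mm high, drum hood at x 30 to 230, y 122 to 435 mm, 283 mm high (crank at its left end to 340). Behind: motor, x to 285 mm, 160 mm high.
- gate_centre (a point): Centre of the H gate, 136 mm above the table over the sander's origin. Two slots along the sander's x, joined by a cross lane in the middle (neutral): first left ahead, second left behind, THIRD right ahead (+x, -y: away from the robot), fourth right behind. Slot centre lines 14.7 mm left and right; slots 17 mm wide, ending 29.4 mm ahead and behind; cross lane 20 mm wide; stick 12 mm thick.
- knob (a point): Centre of the gear lever's round black knob, a 40 mm ball. The steel stick, 12 mm thick, turns about a pivot 45 mm above the table over the sander's origin; the knob's centre is 225 mm from the pivot (270 mm above the table when upright). z points up along the stick. The lever stays where it is left; pushing the knob takes about 2 N across, 3 N ahead or back, more where the gate stops it.
- gear_across (a joint): Lean of the lever across, rad: negative to the left, positive to the right (-y of the sander). About -0.165 in the left slot, +0.165 in the right one (play 0.03 either way). The lever starts in the left slot. One rad moves the knob 225 mm.
- gear_ahead (a joint): Lean of the lever forward, rad: positive away from the robot (+x of the sander), 0 in neutral, about +0.26 at the far end of a slot and -0.26 at the near end. It crosses only while within about 0.04 of 0. It starts anywhere from -0.24 to +0.24.
- station: Control station screwed to the bench, right of the sander: grey box 84 mm (x) by 140 mm (y), top at 72 mm, turned by up to 0.4 rad. Origin: centre of its underside on the table; x away from the robot, y to the left. On top, at y +35 mm the start button, at y -35 mm the stop button.
- start_top (a point): Centre of the top of the start button: a flat round black button 25 mm in diameter that stands 10 mm out of a collar 41 mm wide; its top is 94 mm above the table.
- start (a joint): Travel of the start button, m: 0 out, 0.006 fully in. It takes about 1.5 N to begin and 5 N fully in, and springs back.
- stop (a joint): Travel of the stop button (a wider black mushroom head, 40 mm in diameter, its top 107 mm above the table), m: 0 out, 0.006 fully in; springs back. Leave it alone.
- ply_infeed: Bystander: oval plywood cut-out 130 x 75 x 9 mm lying on the feed belt in front of the hood.
- ply_bear: Bystander: plywood bear 135 x 112 x 9 mm flat on the table, near right.
- ply_fish: Bystander: plywood fish 140 x 64 x 9 mm lying beside it on the feed belt.
- sanding_block: Bystander: orange sanding block 70 x 115 x 36 mm on the table, in front of the gearbox.
- spanner: Bystander: steel spanner about 180 mm long, lying in front of the control station.
- dowel_jar: Bystander: glass jar 86 mm wide, with wooden dowels up to 180 mm high, upright behind the control station.
- bench_brush: Bystander: wooden bench brush 255 x 32 x 55 mm lying at the right.
There are look-alikes about, which are no part of the job. What is shaped like the station but green is not meant.

How it is judged:
By the outcome, as a careful person would: the job done as asked, in the order asked, and still so for the second after the job is handed in, with the robot touching nothing.
It also fails if it takes over 61 s, if anything falls off the work surface, if the arm or the gripper's body presses on something with over 40 N, if the wrist force passes 120 N, or if a joint passes its speed limit or range.

### The arm

A 6-joint arm with a two-finger parallel gripper is mounted at the origin on the work surface. World frame = base frame: x ahead of the robot, y to its left, z up, the work surface at z = 0. Lengths are in m, angles in rad, forces in N, time in s.
With the tool pointing down it reaches from about 0.425 to 0.95 m from the base axis. Payload 3.5 kg.
Tool frame: the origin (TCP) lies on the centre line of the jaws, within the pads' length; the fingertips stand 25 mm ahead of it and the grasp point (between the pads) lies 6 mm ahead of it; y points along the fingers, z is the direction in which the jaws open and shut, and the axes are right-handed (so a half turn about y gives the same grasp; the last joint's range is limited). The gripper opens to 85 mm and grips with 20 to 120 N. Pads are 22 mm wide; open, the fingers measure 114 mm over their backs; the gripper's body (76 mm by 85 mm) begins 54 mm behind the grasp point. The pads swing forward as they close: fully open they stand 13 mm farther back than shut.
Start: joints at [-1.278, 0.286, 1.577, -0, 1.279, -0.15], TCP at [0.289, -0.61, 0.256] pointing down, gripper open.
Joint ranges: [-2.77, 2.77], [-0.9, 2.22], [0.21, 2.48], [-1.53, 4.67], [0.24, 2.81], [-2.84, 2.84]. Speed limits (rad/s): [2.79, 2.79, 3.14, 3.14, 3.14, 3.14].

### API

Orientations are given as a unit quaternion [x, y, z, w].
In Python, from plant import ctrl gives the robot as it stands.
- The arm moves only by the tool arm_command, never from a script. Its argument "steps" is a list of rows, each an object with "hand": the opening, from 0 (shut) to 1 (fully open); "travel": the shift along the tool's x, y, z in units of 0.3 m (1.0 is 0.3 m), a list of three; "rotation": the turn, a rotation vector about the tool's x, y, z in units of 30 degrees (1.0 is 30 degrees), a list of three. A call has 1 to 20 rows; each row shifts and turns the pose as measured when the row begins, along the tool's axes as they then stand; what a row does not reach is not made up. A row lasts 1/8 s, in which the tool goes at most 62.5 mm and 10.7 degrees, less where a joint would pass 70% of its speed; a pose out of reach is approached as far as the arm can. A call with a number of a shift or a turn outside -1 to 1 is refused whole. A call with a gripper value outside its range is refused whole. The fingers move at their own pace and stop on an object; "grip_force" is the grip in N (left out, the last holds). Time passes only in rows, so rows that do not move let the fingers close. It gives the time, the measured TCP pose, the force and the opening at its end, in the units of the state.
- ctrl.get_state(): the state, without advancing time (a new reading comes with each control period).
- ctrl.read_camera(name): name is "scene" or "top" or "wrist"; returns (picture, depth): 384x512x3 uint8, blue, green, red; 384x512 float32, m along the optical axis (not along the pixel's ray), 0 where there is no reading.
- ctrl.camera_params(name): a dict with "fx", "fy", "cx", "cy" (pixels), "extrinsics" (4x4, takes a point from camera to world coordinates); the wrist camera has in their place "tool_from_camera" (4x4, takes a point from camera to tool coordinates, whose origin is the TCP and whose axes are the tool frame's). Camera axes: x right, y down, z forward; pixel columns grow to the right and rows downward; lengths in m; the calibration is good to about 2 mm. A picture is of the moment at which its call begins: read the wrist's pose just before it. camera_params takes no time and is no camera call.
- ctrl.sign_off(): hands the job in, once; it reports no verdict.
Trained networks look in the newest picture that a camera, given by its name, has taken for a name from the list of things; names that differ only in an ending like _2 or _b are one class to them, and where a whole thing is asked for, a point or a joint stands for the part that bears it (a point fixed in the world has none). Each returns a list of dicts, best first, with "score" (0 to 1); they miss things now and then, are a little off and sometimes report something else, mostly with a low value. They report only what shows in the picture. A call takes as long as a camera call. They do not tell look-alikes from the thing itself.
- ctrl.masks_of(camera, thing): "region" (384x512 bool, what is visible of it) and "at" ([column, row] in pixels, amid what is visible of it).
The state is a dict: "time": time; "qpos": joint angles; "dq": joint speeds; "joint_efforts": joint torques, N m; "eef_pos": TCP position; "tcp_rot": TCP orientation; "contact_force": force on the tool from outside, world axes, zero at the start; "wrist_torque": the same for the moment, N m; "opening": opening from 0.0 (shut) to 1.0 (fully open).
Only numpy, scipy, OpenCV 4.12 (cv2) and the standard library are available. Lean on these libraries where they do the work, as an engineer would, in place of code of your own. Each camera call takes 0.05 s, during which the arm holds its last target.

## Working session

There is one attempt and no reset: what is moved stays moved. The work goes in short steps, Python scripts to look and compute and a tool call to move; the robot and the scene stay as the last step left them, time stands still between calls to the robot, and variables do not carry over. Pictures are saved under pics/ and viewed, and the job is handed in when it is done.

Besides the shell and the picture viewer there is one more tool, called after "Emit:" in YAML: its name, and indented under it one key for each argument. arm_command: Moves the arm, as the interface text tells. Shifts and turns lie within -1 to 1; 1 stands for 0.3 m of shift or 30 degrees of turn. Its arguments: {"type":"object","properties":{"steps":{"type":"array","items":{"type":"object","properties":{"hand":{"type":"number"},"travel":{"type":"array","items":{"type":"number","minimum":-1,"maximum":1}},"rotation":{"type":"array","items":{"type":"number","minimum":-1,"maximum":1}}}}},"grip_force":{"type":"number"}},"required":["steps"]}

```bash
mkdir -p pics; ls; python3 - <<'E'
from plant import ctrl
import cv2,numpy as np
s=ctrl.get_state();print(s)
for n in ["scene","top","wrist"]:
    im,d=ctrl.read_camera(n);cv2.imwrite(f"pics/{n}0.png",im);np.savez(f"pics/{n}0.npz",d=d,im=im)
    print(n,ctrl.camera_params(n))
E
```

```text
pics
{'time': 0.0, 'qpos': array([-1.27801283e+00,  2.87166517e-01,  1.57818506e+00,  1.43214587e-06,
        1.27858729e+00, -1.50001070e-01]), 'dq': array([ 0.00168312,  0.00030639,  0.0012956 , -0.00041249, -0.00062531,
       -0.00151403]), 'joint_efforts': array([-3.43394786e-04, -4.05982268e+01, -2.92629147e+01, -1.38936866e-04,
        5.78096719e-03, -3.37373329e-06]), 'eef_pos': array([ 0.28906004, -0.60931168,  0.25494217]), 'tcp_rot': array([-0.1553307 ,  0.69067518, -0.68902032,  0.15521333]), 'contact_force': array([ 0.23206786, -0.34917438,  0.13908282]), 'wrist_torque': array([-0.03547851,  0.00118615,  0.01927913]), 'opening': 0.9967474694698399}
scene {'fx': 405.82094527065385, 'fy': 405.82094527065385, 'cx': 254.59377959010456, 'cy': 188.42135297406983, 'extrinsics': array([[ 0.42379524,  0.54287474, -0.72504111,  1.31732144],
       [ 0.90574482, -0.24967993,  0.34247081, -0.45428358],
       [ 0.00489054, -0.80183973, -0.59751915,  0.8068298 ],
       [ 0.        ,  0.        ,  0.        ,  1.        ]])}
top {'fx': 429.8254697747253, 'fy': 429.8254697747253, 'cx': 255.00405518481182, 'cy': 201.14409985751894, 'extrinsics': array([[-0.00869885, -0.99302323,  0.1175976 ,  0.35915785],
       [-0.99983972,  0.00679709, -0.0165632 , -0.07087685],
       [ 0.01564832, -0.11772283, -0.99292319,  1.64921321],
       [ 0.        ,  0.        ,  0.        ,  1.        ]])}
wrist {'fx': 337.99827995381895, 'fy': 337.99827995381895, 'cx': 250.77868468176632, 'cy': 192.59836071561406, 'tool_from_camera': array([[ 9.32496459e-04,  9.65030604e-01,  2.62135584e-01,
        -6.57583724e-02],
       [-1.02424743e-04, -2.62135605e-01,  9.65031043e-01,
        -1.18551720e-01],
       [ 9.99999560e-01, -9.26737200e-04, -1.45597512e-04,
        -4.34486052e-04],
       [ 0.00000000e+00,  0.00000000e+00,  0.00000000e+00,
         1.00000000e+00]])}
```

View pics/scene0.png

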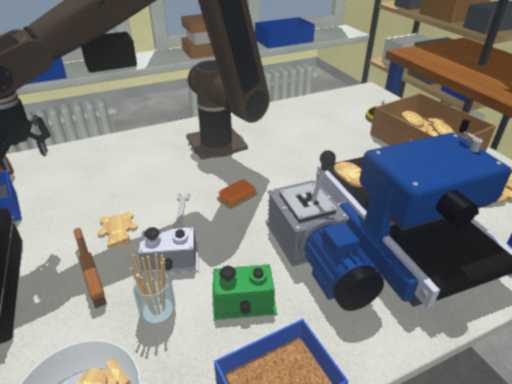

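View pics/top0.png

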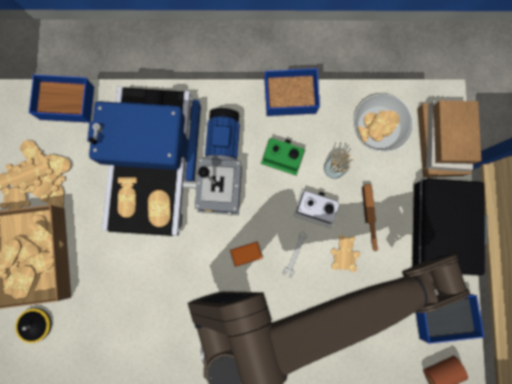

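View pics/wrist0.png

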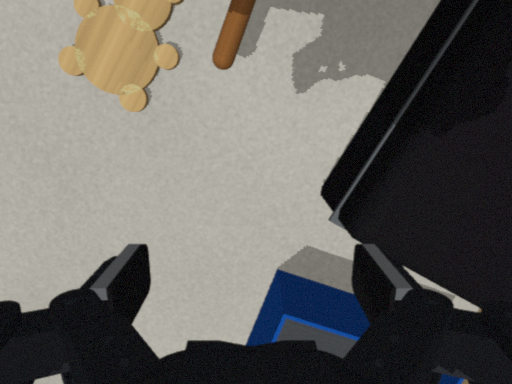

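The top view shows the grey station near (318,205), the green look-alike near (284,155), the gearbox at (218,185) and the knob near (204,172). The wrist view shows only bystanders. Next I'll measure these positions.

```bash
cat > h.py <<'E'
from plant import ctrl
import cv2,numpy as np
from scipy.spatial.transform import Rotation as R
def cloud(cam,d,st=None):
    p=ctrl.camera_params(cam);v,u=np.mgrid[0:384,0:512]
    P=np.stack([(u-p['cx'])/p['fx']*d,(v-p['cy'])/p['fy']*d,d],-1)
    if cam=='wrist':
        T=np.eye(4);T[:3,:3]=R.from_quat(st['tcp_rot']).as_matrix();T[:3,3]=st['eef_pos'];E=T@p['tool_from_camera']
    else: E=p['extrinsics']
    return P@E[:3,:3].T+E[:3,3],E
def ray(cam,uv,z,st=None):
    p=ctrl.camera_params(cam)
    _,E=cloud(cam,np.ones((384,512)),st)
    r=E[:3,:3]@np.array([(uv[0]-p['cx'])/p['fx'],(uv[1]-p['cy'])/p['fy'],1]);o=E[:3,3]
    return o+r*(z-o[2])/r[2]
def sphere(P,r=.02):
    from scipy.optimize import least_squares
    c0=np.median(P,0)
    f=least_squares(lambda c:np.linalg.norm(P-c,axis=1)-r,c0,loss='soft_l1',f_scale=.002)
    return f.x,np.median(abs(f.fun))
E
python3 - <<'E'
from h import *
for cam in ["top","scene"]:
    im,d=ctrl.read_camera(cam);C,E=cloud(cam,d)
    np.savez(f"pics/{cam}1.npz",d=d,im=im)
    for t in ["knob","station","start_top","stop","sander","gate_centre"]:
        for m in ctrl.masks_of(cam,t)[:3]:
            g=m['region']&(d>0);P=C[g]
            if len(P)==0: continue
            print(cam,t,round(m['score'],2),np.round(m['at']),g.sum(),np.round(np.median(P,0),3),np.round(P.max(0),3),np.round(P.min(0),3),np.median(im[g],0))
            if t=="knob":
                vd=P.mean(0)-E[:3,3];vd/=np.linalg.norm(vd)
                # start on far side
                from scipy.optimize import least_squares
                f=least_squares(lambda c:np.linalg.norm(P-c,axis=1)-.02,np.median(P,0)+.015*vd,loss='soft_l1',f_scale=.002)
                print("  sphere",f.x,np.median(abs(f.fun)))
            if t=="station":
                T=P[abs(P[:,2]-.072)<.006];print("  toprect",len(T),cv2.minAreaRect((T[:,:2]*1000).astype(np.float32)))
    # gearbox plate heights
    if cam=="top":
        q=C.reshape(-1,3);u=np.tile(np.arange(512),384)
        T=q[(abs(q[:,2]-.136)<.006)&(u>190)&(u<248)];print("plate",len(T),cv2.minAreaRect((T[:,:2]*1000).astype(np.float32)))
        T=q[(abs(q[:,2]-.122)<.006)&(u>190)&(u<248)];print("lid",len(T),cv2.minAreaRect((T[:,:2]*1000).astype(np.float32)))
    big=cv2.resize(im[130:250,170:370] if cam=="top" else im[130:330,110:370],None,fx=4 if cam=="top" else 3,fy=4 if cam=="top" else 3,interpolation=cv2.INTER_CUBIC);cv2.imwrite(f"pics/{cam}_z1.png",big)
E
```

```text
top knob 0.61 [247. 250.] 568 [ 0.352 -0.063  0.034] [ 0.401 -0.002  0.045] [ 0.308 -0.123 -0.008] [ 31.  76. 143.]
  sphere [ 0.35293824 -0.06290457  0.02948327] 0.016525450572132047
top knob 0.47 [205. 175.] 145 [0.614 0.067 0.279] [0.654 0.108 0.289] [0.6   0.045 0.12 ] [51. 50. 50.]
  sphere [0.61925133 0.07075418 0.26402641] 0.002379716449014368
top knob 0.44 [207. 170.] 152 [0.614 0.066 0.278] [0.639 0.091 0.289] [0.6   0.045 0.132] [54. 53. 53.]
  sphere [0.61922366 0.07046771 0.26390018] 0.002422018949448823
top station 0.67 [318. 209.] 1155 [ 0.518 -0.328  0.07 ] [ 0.598 -0.251  0.115] [ 0.452 -0.415 -0.009] [147. 145. 144.]
  toprect 534 ((524.0797119140625, -333.7969970703125), (136.58514404296875, 81.94129943847656), 70.52299499511719)
top station 0.59 [281. 153.] 1180 [ 0.716 -0.206  0.069] [ 0.804 -0.123  0.111] [ 0.657 -0.301 -0.009] [ 67. 133.  49.]
  toprect 522 ((727.2852172851562, -208.422607421875), (137.3920135498047, 82.65042877197266), 71.81773376464844)
top stop 0.6 [329. 209.] 88 [ 0.512 -0.365  0.104] [ 0.53  -0.348  0.115] [ 0.494 -0.382  0.078] [50.  46.5 
[... 1584 characters left out ...]

scene start_top 0.43 [154. 233.] 161 [ 0.525 -0.367  0.103] [ 0.537 -0.333  0.109] [ 0.388 -0.384 -0.001] [68. 68. 68.]
scene stop 0.64 [151. 232.] 165 [ 0.525 -0.368  0.103] [ 0.537 -0.349  0.109] [ 0.39  -0.385  0.001] [68. 68. 68.]
scene stop 0.62 [225. 271.] 201 [ 0.727 -0.244  0.104] [ 0.742 -0.215  0.11 ] [ 0.618 -0.259  0.004] [61. 64. 58.]
scene sander 0.91 [402. 219.] 30813 [0.813 0.168 0.123] [0.986 0.91  0.34 ] [ 0.305 -0.05  -0.004] [94. 57. 38.]
scene gate_centre 0.96 [399. 221.] 30424 [0.814 0.167 0.123] [0.986 0.884 0.34 ] [ 0.247 -0.05  -0.004] [94. 57. 38.]
scene gate_centre 0.37 [326. 162.] 422 [0.624 0.061 0.248] [0.644 0.379 0.287] [ 0.225  0.045 -0.003] [89.5 90.  88. ]
```

View pics/top_z1.png

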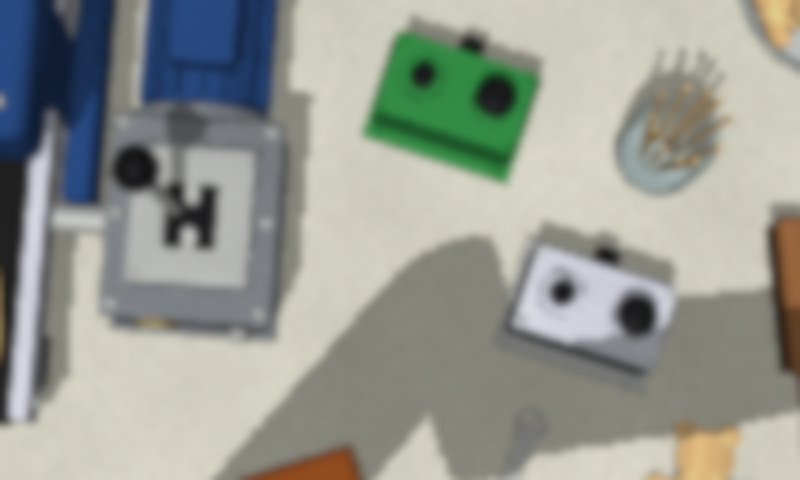

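View pics/scene_z1.png

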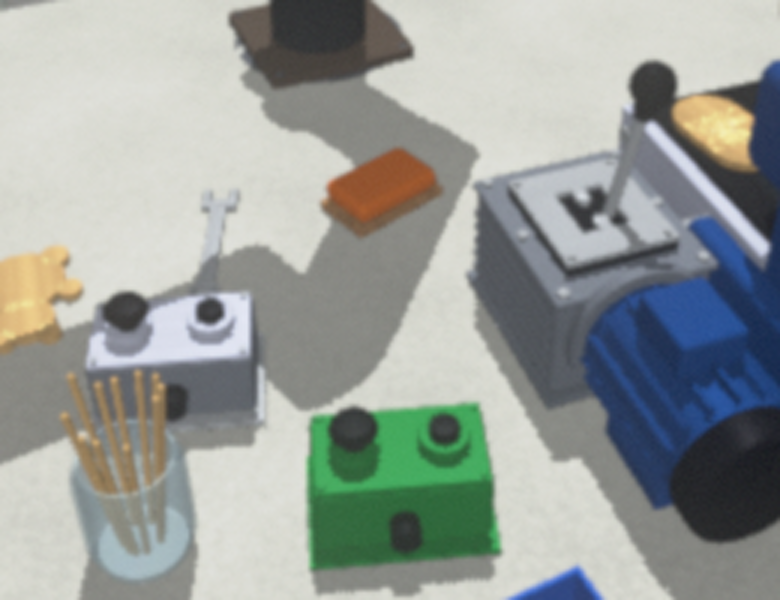

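```bash
python3 - <<'E'
from h import *
for cam in ["top","scene"]:
    f=np.load(f"pics/{cam}1.npz");d=f['d'];im=f['im'];C,E=cloud(cam,d);q=C.reshape(-1,3);col=im.reshape(-1,3).astype(int)
    ok=(d.ravel()>0)&(q[:,0]>.42)&(q[:,0]<.72)&(q[:,1]<.11)&(q[:,1]>-.12)
    # knob points
    k=ok&(q[:,2]>.235)&(q[:,2]<.30);P=q[k]
    from scipy.optimize import least_squares
    vd=P.mean(0)-E[:3,3];vd/=np.linalg.norm(vd)
    r=least_squares(lambda c:np.linalg.norm(P-c,axis=1)-.02,P.mean(0)+.012*vd,loss='soft_l1',f_scale=.002)
    print(cam,'knob',len(P),r.x,np.median(abs(r.fun)))
    for n,z in [('plate',.136),('lid',.122)]:
        T=q[ok&(abs(q[:,2]-z)<.005)];print(n,len(T),cv2.minAreaRect((T[:,:2]*1000).astype(np.float32)),T.mean(0))
    lid=ok&(q[:,2]>.112)&(q[:,2]<.145)
    rect=cv2.minAreaRect((q[lid][:,:2]*1000).astype(np.float32));print('lid+plate',rect)
    for u,v in ([(217.5,184.2)] if cam=='top' else [(110+588/3,130+209/3)]): print('H',ray(cam,(u,v),.136))
# rectify plate top views
for cam in ["top","scene"]:
    im=np.load(f"pics/{cam}1.npz")['im']
    p=ctrl.camera_params(cam);Ei=np.linalg.inv(p['extrinsics'])
    def rect(x0,x1,y0,y1,z,s):
        X,Y=np.meshgrid(np.arange(x1,x0,-s),np.arange(y1,y0,-s),indexing='ij')
        W=np.stack([X,Y,np.full_like(X,z),np.ones_like(X)],-1)@Ei.T
        return cv2.remap(im,(W[...,0]/W[...,2]*p['fx']+p['cx']).astype(np.float32),(W[...,1]/W[...,2]*p['fy']+p['cy']).astype(np.float32),cv2.INTER_CUBIC)
    a=rect(.47,.72,-.08,.13,.136,.0005);b=rect(.45,.60,-.43,-.23,.094,.0005)
    cv2.imwrite(f"pics/{cam}_rg.png",a);cv2.imwrite(f"pics/{cam}_rs.png",b)
a=cv2.imread("pics/top_rg.png");b=cv2.imread("pics/scene_rg.png");cv2.imwrite("pics/rg.png",cv2.resize(np.hstack([a,b]),(760,450)))
a=cv2.imread("pics/top_rs.png");b=cv2.imread("pics/scene_rs.png");cv2.imwrite("pics/rs.png",np.hstack([a,b]))
E
```

```text
top knob 120 [0.61990831 0.07142279 0.26626883] 0.0011752402637463348
plate 810 ((618.5950927734375, 31.60692596435547), (143.8870849609375, 202.5076446533203), 84.1202621459961) [0.60457386 0.03204335 0.13563179]
lid 955 ((614.370849609375, 34.729732513427734), (154.2464599609375, 212.69976806640625), 86.04669952392578) [0.60593988 0.02768748 0.12206696]
lid+plate ((614.407958984375, 34.76134490966797), (154.28965759277344, 212.67332458496094), 85.98641967773438)
H [0.59998575 0.0367815  0.136     ]
scene knob 241 [0.62275112 0.07166493 0.26573323] 0.0010683102032269035
plate 1244 ((630.3880615234375, 35.02146911621094), (111.24116516113281, 179.6474151611328), 86.61267852783203) [0.62092714 0.03156538 0.13608426]
lid 1066 ((615.4029541015625, 32.2916259765625), (155.78567504882812, 211.15802001953125), 88.60118865966797) [0.63025721 0.013909   0.12250983]
lid+plate ((615.4029541015625, 32.2916259765625), (155.78567504882812, 211.15802001953125), 88.60118865966797)
H [0.60618856 0.03361075 0.136     ]
```

View pics/rg.png

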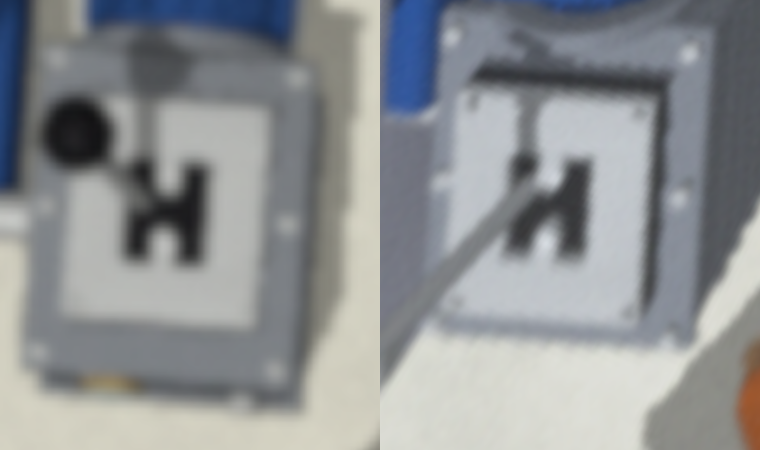

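View pics/rs.png

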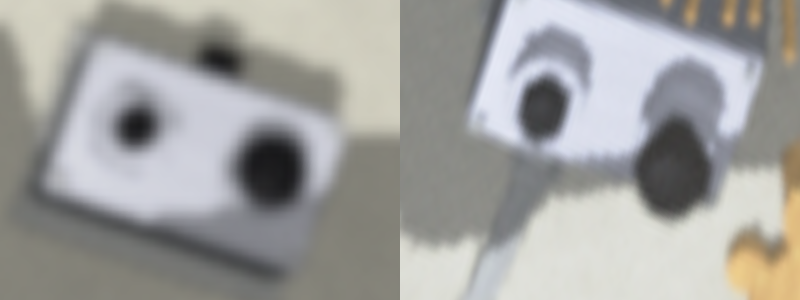

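```bash
cat >> h.py <<'E'
G=np.array([.604,.0375]);YAW=-.078
def s2w(x,y):
    c,s=np.cos(YAW),np.sin(YAW);return G+np.array([c*x-s*y,s*x+c*y])
def w2s(p):
    c,s=np.cos(YAW),np.sin(YAW);d=np.array(p[:2])-G;return np.array([c*d[0]+s*d[1],-s*d[0]+c*d[1]])
def knob():
    from scipy.optimize import least_squares
    out=[]
    for cam in ["top","scene"]:
        im,d=ctrl.read_camera(cam);C,E=cloud(cam,d)
        M=ctrl.masks_of(cam,"knob")
        best=None
        for m in M:
            P=C[m['region']&(d>0)];P=P[(P[:,2]>.23)&(P[:,2]<.295)&(P[:,0]>.5)&(P[:,0]<.74)&(P[:,1]>-.06)&(P[:,1]<.13)]
            if len(P)<25: continue
            vd=P.mean(0)-E[:3,3];vd/=np.linalg.norm(vd)
            r=least_squares(lambda c:np.linalg.norm(P-c,axis=1)-.02,P.mean(0)+.012*vd,loss='soft_l1',f_scale=.002)
            print(cam,'knob',round(m['score'],2),len(P),np.round(r.x,4),'res',round(np.median(abs(r.fun)),4),'sander xy',np.round(w2s(r.x),4),'lean',np.round(np.arcsin(w2s(r.x)/.225),3));break
        cv2.imwrite(f"pics/k_{cam}_{ctrl.get_state()['time']:.1f}.png",im)
def delta(target,cur=None):
    "world shift -> tool travel units"
    s=ctrl.get_state();M=R.from_quat(s['tcp_rot']).as_matrix()
    return M.T@(np.array(target)-s['eef_pos'])/.3
def tilt(zdir):
    "rotation vector (tool, units of 30deg) to tool y down, tool z along zdir"
    s=ctrl.get_state();M=R.from_quat(s['tcp_rot'])
    z=np.array([*zdir,0.]);z/=np.linalg.norm(z);y=np.array([0,0,-1.]);x=np.cross(y,z)
    T=R.from_matrix(np.stack([x,y,z],1));return (M.inv()*T).as_rotvec()/np.radians(30)
E
python3 - <<'E'
from h import *
s=ctrl.get_state();print(R.from_quat(s['tcp_rot']).as_matrix().round(3),s['time'])
c,sn=np.cos(YAW),np.sin(YAW)
for n,z in [('+ys',(-sn,c)),('-ys',(sn,-c)),('+xs',(c,sn)),('-xs',(-c,-sn))]: print(n,tilt(z).round(3))
t=s2w(.075,.0353);print(t, delta([*t,.37]))
print(delta([.289,-.61,.37]),delta([.45,-.35,.37]))
E
```

```text
[[-0.904 -0.     0.428]
 [-0.428 -0.    -0.904]
 [ 0.    -1.     0.   ]] 0.85
+ys [ 0.    -5.005  0.   ]
-ys [-0.     0.995  0.   ]
+xs [-0.    -2.005  0.   ]
-xs [-0.     3.995 -0.   ]
[0.68152257 0.0668486 ] [-2.14799385 -0.37899525 -1.47795208]
[ 9.00397835e-04 -3.78748433e-01  3.75951084e-05] [-0.8553397  -0.37884394 -0.55311257]
```

Emit:
arm_command:
  steps:
    - {"hand": 0, "travel": [0, -0.15, 0], "rotation": [0, 0.333, 0]}
    - {"hand": 0, "travel": [0, -0.15, 0], "rotation": [0, 0.333, 0]}
    - {"hand": 0, "travel": [0, -0.08, 0], "rotation": [0, 0.333, 0]}
    - {"hand": 0, "travel": [0, 0, 0], "rotation": [0, 0, 0]}

```text
time: 1.35
eef_pos: [0.2891, -0.6095, 0.3722]
tcp_rot: [0.033, 0.707, -0.705, -0.034]
contact_force: [-0.7, -0.4, -0.0]
opening: 0.142
```

```bash
python3 - <<'E'
from h import *
s=ctrl.get_state();print(s['time'],s['eef_pos'],s['opening'],s['contact_force'])
c,sn=np.cos(YAW),np.sin(YAW)
print(tilt((sn,-c)).round(3))
t=s2w(.075,.0353);print(t, delta([*t,.37]))
E
```

```text
1.35 [ 0.28910028 -0.60952339  0.37217417] 0.14152398991328474 [-0.71542356 -0.43022824 -0.037401  ]
[ 0.005 -0.033  0.002]
[0.68152257 0.0668486 ] [-1.08803378  0.01184477 -2.36859746]
```

Emit:
arm_command:
  steps:
    - {"hand": 0, "travel": [-0.084, 0, -0.18], "rotation": [0, 0, 0]}
    - {"hand": 0, "travel": [-0.084, 0, -0.18], "rotation": [0, 0, 0]}
    - {"hand": 0, "travel": [-0.084, 0, -0.18], "rotation": [0, 0, 0]}
    - {"hand": 0, "travel": [-0.084, 0, -0.18], "rotation": [0, 0, 0]}
    - {"hand": 0, "travel": [-0.084, 0, -0.18], "rotation": [0, 0, 0]}
    - {"hand": 0, "travel": [-0.084, 0, -0.18], "rotation": [0, 0, 0]}
    - {"hand": 0, "travel": [-0.084, 0, -0.18], "rotation": [0, 0, 0]}
    - {"hand": 0, "travel": [-0.084, 0, -0.18], "rotation": [0, 0, 0]}
    - {"hand": 0, "travel": [-0.084, 0, -0.18], "rotation": [0, 0, 0]}
    - {"hand": 0, "travel": [-0.084, 0, -0.18], "rotation": [0, 0, 0]}
    - {"hand": 0, "travel": [-0.084, 0, -0.18], "rotation": [0, 0, 0]}
    - {"hand": 0, "travel": [0, 0, 0], "rotation": [0, 0, 0]}

```text
time: 2.85
eef_pos: [0.6172, -0.019, 0.351]
tcp_rot: [0.012, 0.714, -0.7, -0.029]
contact_force: [0.7, -0.7, 0.5]
opening: 0.002
```

```bash
python3 - <<'E'
from h import *
s=ctrl.get_state();print(s['time'],s['eef_pos'],s['opening'],s['contact_force'],s['qpos'].round(2))
c,sn=np.cos(YAW),np.sin(YAW)
print(tilt((sn,-c)).round(3))
t=s2w(.075,.0353);print(t, delta([*t,.37]))
E
```

```text
2.85 [ 0.61715251 -0.01899855  0.35097045] 0.0024765434719808423 [ 0.73338276 -0.71996716  0.48364804] [-0.2   0.12  1.6   0.02  1.45  1.43]
[0.037 0.038 0.046]
[0.68152257 0.0668486 ] [-0.19602681 -0.06229735 -0.29940105]
```

Emit:
arm_command:
  steps:
    - {"hand": 0, "travel": [-0.08, -0.06, -0.1], "rotation": [0.037, 0.038, 0.046]}
    - {"hand": 0, "travel": [-0.08, 0, -0.1], "rotation": [0, 0, 0]}
    - {"hand": 0, "travel": [-0.036, 0, -0.1], "rotation": [0, 0, 0]}
    - {"hand": 0, "travel": [0, 0, 0], "rotation": [0, 0, 0]}

```text
time: 3.35
eef_pos: [0.6821, 0.0661, 0.361]
tcp_rot: [-0.021, -0.706, 0.707, 0.029]
contact_force: [0.1, -0.3, -0.6]
opening: 0.003
```

```bash
python3 - <<'E'
from h import *
s=ctrl.get_state();print(s['time'],s['eef_pos'],w2s(s['eef_pos']))
im,d=ctrl.read_camera("wrist");cv2.imwrite("pics/w1.png",im)
knob()
c,sn=np.cos(YAW),np.sin(YAW)
print(tilt((sn,-c)).round(3))
t=s2w(.075,.0353);print(t, delta([*t,.27]))
E
```

```text
3.35 [0.68213188 0.0660589  0.36100533] [0.07566898 0.03456018]
scene knob 0.76 245 [0.6227 0.0718 0.2654] res 0.0013 sander xy [0.016  0.0356] lean [0.071 0.159]
[-0.006  0.004  0.017]
[0.68152257 0.0668486 ] [-0.00127063  0.30894832 -0.01056565]
```

View pics/w1.png

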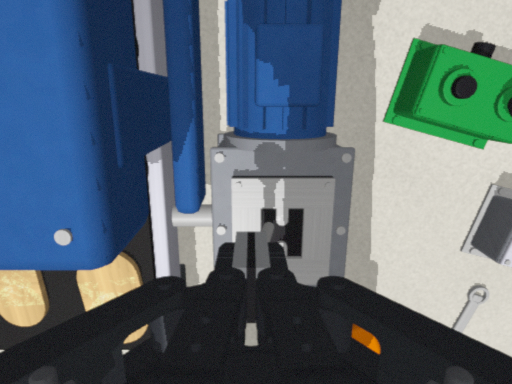

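```bash
python3 - <<'E'
from h import *
s=ctrl.get_state()
for uv in [(262,209),(303,209),(303,258),(282.5,233.5),(232,178),(334,178)]:
    p=ray("wrist",uv,.136,s);print(uv,p.round(4),w2s(p).round(4))
E
```

```text
(262, 209) [0.6324 0.0551 0.136 ] [0.0269 0.0198]
(303, 209) [0.629  0.0112 0.136 ] [ 0.0269 -0.0243]
(303, 258) [0.5711 0.0132 0.136 ] [-0.0309 -0.0268]
(282.5, 233.5) [0.6024 0.0346 0.136 ] [-0.0014 -0.003 ]
(232, 178) [0.6689 0.0841 0.136 ] [0.0611 0.0515]
(334, 178) [ 0.6606 -0.0224  0.136 ] [ 0.0611 -0.0553]
```

Emit:
arm_command:
  steps:
    - {"hand": 0, "travel": [0, 0.15, 0], "rotation": [0, 0, 0]}
    - {"hand": 0, "travel": [0, 0.137, 0], "rotation": [0, 0, 0]}
    - {"hand": 0, "travel": [0, 0, 0], "rotation": [0, 0, 0]}

```text
time: 3.98
eef_pos: [0.6809, 0.0603, 0.2773]
tcp_rot: [-0.026, -0.705, 0.708, 0.029]
contact_force: [0.5, 0.1, -0.4]
opening: 0.002
```

Emit:
arm_command:
  steps:
    - {"hand": 0, "travel": [0.05, 0, -0.01], "rotation": [0, 0, 0]}
    - {"hand": 0, "travel": [0.04, 0, -0.01], "rotation": [0, 0, 0]}
    - {"hand": 0, "travel": [0.025, 0, 0], "rotation": [0, 0, 0]}
    - {"hand": 0, "travel": [0.025, 0, 0], "rotation": [0, 0, 0]}
    - {"hand": 0, "travel": [0, 0, 0], "rotation": [0, 0, 0]}

```text
time: 4.6
eef_pos: [0.6413, 0.0679, 0.2849]
tcp_rot: [-0.032, -0.705, 0.708, 0.025]
contact_force: [2.0, -0.8, -1.3]
opening: 0.0
```

```bash
sed -i 's/^G=.*;/G=np.array([.6035,.036]);/' h.py; python3 - <<'E'
from h import *
s=ctrl.get_state();print(s['time'],s['eef_pos'],w2s(s['eef_pos']),s['contact_force'])
knob()
E
```

```text
4.6 [0.64127952 0.06793597 0.28487104] [0.03517617 0.03478269] [ 2.00034296 -0.79658851 -1.26993662]
scene knob 0.73 99 [0.612  0.0709 0.2619] res 0.0021 sander xy [0.0058 0.0355] lean [0.026 0.158]
```

Emit:
arm_command:
  steps:
    - {"hand": 0, "travel": [0.02, 0.02, 0], "rotation": [0, 0, 0]}
    - {"hand": 0, "travel": [0, 0.0, 0], "rotation": [0, 0, 0]}

```text
time: 5.05
eef_pos: [0.6367, 0.0684, 0.2799]
tcp_rot: [-0.034, -0.705, 0.708, 0.024]
contact_force: [3.0, -1.2, -1.6]
opening: -0.0
```

```bash
python3 - <<'E'
from h import *
s=ctrl.get_state();print(s['time'],s['eef_pos'],w2s(s['eef_pos']),s['contact_force'])
knob()
E
```

```text
5.05 [0.6367341  0.06838383 0.27993851] [0.03060968 0.034875  ] [ 3.01210164 -1.20676983 -1.61583413]
scene knob 0.59 94 [0.6085 0.0714 0.2605] res 0.0024 sander xy [0.0022 0.0357] lean [0.01  0.159]
```

```bash
python3 - <<'E'
from h import *
for cam in ["top","scene"]:
    d=np.load(f"pics/{cam}1.npz")['d'];C,E=cloud(cam,d);q=C.reshape(-1,3)[d.ravel()>0]
    S=np.array([(q[:,:2]-G)@np.array([np.cos(YAW),np.sin(YAW)]),(q[:,:2]-G)@np.array([-np.sin(YAW),np.cos(YAW)])]).T
    for x0 in (-.06,-.03,0,.03,.06):
        print(cam,x0,[round(float(q[m][:,2].max()),3) if (m:=(S[:,0]>x0)&(S[:,0]<x0+.03)&(S[:,1]>y0)&(S[:,1]<y0+.02)).any() else None for y0 in (.06,.08,.10,.12,.14)])
s=ctrl.get_state()
c,sn=np.cos(YAW),np.sin(YAW)
print(tilt((sn,-c)).round(3))
E
```

```text
top -0.06 [0.132, 0.007, 0.009, 0.103, 0.106]
top -0.03 [0.137, 0.096, 0.093, 0.103, 0.109]
top 0 [0.131, 0.106, 0.116, 0.273, 0.278]
top 0.03 [0.125, 0.111, 0.11, 0.284, 0.294]
top 0.06 [0.132, 0.111, 0.113, 0.287, 0.289]
scene -0.06 [0.124, None, None, 0.102, 0.103]
scene -0.03 [0.126, None, 0.09, 0.1, 0.104]
scene 0 [0.127, 0.107, 0.109, 0.104, 0.102]
scene 0.03 [0.126, 0.108, 0.11, 0.284, 0.286]
scene 0.06 [0.128, 0.11, 0.109, 0.283, 0.287]
[-0.005 -0.006 -0.027]
```

Emit:
arm_command:
  steps:
    - {"hand": 0, "travel": [-0.06, 0, 0], "rotation": [0, 0, 0]}
    - {"hand": 0, "travel": [-0.04, -0.12, 0], "rotation": [0, 0, 0]}
    - {"hand": 0, "travel": [0, -0.17, 0], "rotation": [0, 0, 0]}
    - {"hand": 0, "travel": [0, 0, 0], "rotation": [0, 0, 0]}

```text
time: 5.75
eef_pos: [0.6633, 0.0665, 0.3662]
tcp_rot: [-0.028, -0.705, 0.708, 0.029]
contact_force: [-0.5, 0.5, 0.3]
opening: 0.002
```

```bash
python3 - <<'E'
from h import *
s=ctrl.get_state();print(s['time'],s['eef_pos'],w2s(s['eef_pos']),s['contact_force'])
c,sn=np.cos(YAW),np.sin(YAW)
knob()
print(tilt((sn,-c)).round(3)); print(delta([*s2w(0.002,.097),s['eef_pos'][2]]))
E
```

```text
5.75 [0.66333607 0.06645964 0.3661631 ] [0.0572807  0.03502951] [-0.46288527  0.45504231  0.26668244]
scene knob 0.92 228 [0.6096 0.0725 0.2659] res 0.0014 sander xy [0.0033 0.0368] lean [0.015 0.164]
[-0.007 -0.005  0.027]
[ 0.17868992 -0.02579154 -0.20640703]
```

Emit:
arm_command:
  steps:
    - {"hand": 0, "travel": [0.09, -0.02, -0.11], "rotation": [-0.007, -0.005, 0.027]}
    - {"hand": 0, "travel": [0.09, 0, -0.11], "rotation": [0, 0, 0]}
    - {"hand": 0, "travel": [0, 0, 0], "rotation": [0, 0, 0]}

```text
time: 6.32
eef_pos: [0.6096, 0.1375, 0.3572]
tcp_rot: [-0.024, -0.706, 0.707, 0.032]
contact_force: [0.1, -0.2, -0.4]
opening: -0.0
```

```bash
python3 - <<'E'
from h import *
s=ctrl.get_state();print(s['time'],s['eef_pos'],w2s(s['eef_pos']),s['contact_force'])
c,sn=np.cos(YAW),np.sin(YAW)
print(tilt((sn,-c)).round(3)); print(delta([*s2w(0.001,.098),.275]))
E
```

```text
6.325 [0.60959321 0.137495   0.35720824] [-0.0018339   0.10166119] [ 0.14794821 -0.15884989 -0.35846893]
[-0.002 -0.003  0.024]
[-0.01286428  0.27390302  0.01186918]
```

Emit:
arm_command:
  steps:
    - {"hand": 0, "travel": [-0.013, 0.14, 0], "rotation": [0, 0, 0.024]}
    - {"hand": 0, "travel": [0, 0.14, 0.01], "rotation": [0, 0, 0]}
    - {"hand": 0, "travel": [0, 0, 0], "rotation": [0, 0, 0]}

```text
time: 6.7
eef_pos: [0.6121, 0.1326, 0.2682]
tcp_rot: [-0.027, -0.705, 0.708, 0.03]
contact_force: [-0.2, -0.3, -0.6]
opening: -0.001
```

```bash
python3 - <<'E'
from h import *
s=ctrl.get_state();print(s['time'],s['eef_pos'],w2s(s['eef_pos']),s['contact_force'])
c,sn=np.cos(YAW),np.sin(YAW)
print(tilt((sn,-c)).round(3)); print(delta([*s2w(0.000,-.0005),.275]))
E
```

```text
6.7 [0.61213607 0.13264805 0.26815835] [0.0010789  0.09702713] [-0.19558318 -0.32286572 -0.59770176]
[-0.006 -0.003  0.008]
[ 0.00323188 -0.02174346  0.32516701]
```

Emit:
arm_command:
  steps:
    - {"hand": 0, "travel": [0, -0.005, 0.05], "rotation": [0, 0, 0]}
    - {"hand": 0, "travel": [0, -0.005, 0.05], "rotation": [0, 0, 0]}
    - {"hand": 0, "travel": [0, 0, 0.04], "rotation": [0, 0, 0]}
    - {"hand": 0, "travel": [0, 0, 0.04], "rotation": [0, 0, 0]}

```text
time: 7.2
eef_pos: [0.6098, 0.076, 0.2776]
tcp_rot: [0.029, 0.707, -0.706, -0.027]
contact_force: [-0.5, 2.0, 1.1]
opening: -0.004
```

```bash
python3 - <<'E'
from h import *
s=ctrl.get_state();print(s['time'],s['eef_pos'],w2s(s['eef_pos']),s['contact_force'])
c,sn=np.cos(YAW),np.sin(YAW)
print(tilt((sn,-c)).round(3)); print(delta([*s2w(0.000,-.0025),.275]))
knob()
E
```

```text
7.2 [0.60984058 0.07597601 0.27760396] [0.00320633 0.04034853] [-0.5180617   2.03278091  1.07009541]
[ 0.001 -0.004 -0.006]
[0.01041517 0.00857615 0.14285483]
scene knob 0.59 254 [0.607  0.0401 0.2687] res 0.0013 sander xy [0.0032 0.0043] lean [0.014 0.019]
```

Emit:
arm_command:
  steps:
    - {"hand": 0, "travel": [0.003, 0, 0.045], "rotation": [0, 0, 0]}
    - {"hand": 0, "travel": [0.003, 0, 0.045], "rotation": [0, 0, 0]}
    - {"hand": 0, "travel": [0, 0, 0.035], "rotation": [0, 0, 0]}
    - {"hand": 0, "travel": [0, 0, 0.02], "rotation": [0, 0, 0]}

```text
time: 7.9
eef_pos: [0.6048, 0.0312, 0.2761]
tcp_rot: [0.029, 0.707, -0.707, -0.026]
contact_force: [1.9, 1.3, -1.1]
opening: 0.007
```

```bash
python3 - <<'E'
from h import *
s=ctrl.get_state();print(s['time'],s['eef_pos'],w2s(s['eef_pos']),s['contact_force'])
knob()
E
```

```text
7.9 [0.60478852 0.03115848 0.27609221] [ 0.00166186 -0.0047264 ] [ 1.91235238  1.31266737 -1.08425113]
scene knob 0.68 233 [ 0.6036 -0.0037  0.2658] res 0.001 sander xy [ 0.0032 -0.0395] lean [ 0.014 -0.177]
```

Emit:
arm_command:
  steps:
    - {"hand": 0, "travel": [0, 0, -0.06], "rotation": [0, 0, 0]}
    - {"hand": 0, "travel": [0.08, -0.14, 0], "rotation": [0, 0, 0]}
    - {"hand": 0, "travel": [0.1, -0.14, 0.05], "rotation": [0, 0, 0]}
    - {"hand": 0, "travel": [0.02, 0, 0.11], "rotation": [0, 0, 0]}
    - {"hand": 0, "travel": [0, 0, 0], "rotation": [0, 0, 0]}

```text
time: 8.72
eef_pos: [0.5403, 0.0113, 0.3617]
tcp_rot: [-0.026, -0.706, 0.707, 0.026]
contact_force: [0.1, -0.5, 0.0]
opening: 0.0
```

```bash
python3 - <<'E'
from h import *
s=ctrl.get_state();print(s['time'],s['eef_pos'],w2s(s['eef_pos']),s['contact_force'])
c,sn=np.cos(YAW),np.sin(YAW)
print(tilt((sn,-c)).round(3)); print(delta([*s2w(-.06,-.038),.275]))
knob()
E
```

```text
8.725 [0.54028491 0.01126638 0.36167163] [-0.06109563 -0.0295842 ] [ 0.13798383 -0.47758678  0.02153562]
[-0.003  0.008  0.   ]
[-0.00358121  0.28895075  0.02759126]
scene knob 0.7 216 [ 0.6038 -0.0037  0.2656] res 0.001 sander xy [ 0.0034 -0.0395] lean [ 0.015 -0.177]
```

Emit:
arm_command:
  steps:
    - {"hand": 0, "travel": [0, 0.145, 0.025], "rotation": [0, 0, 0]}
    - {"hand": 0, "travel": [0, 0.145, 0.01], "rotation": [0, 0, 0]}
    - {"hand": 0, "travel": [0, 0, 0], "rotation": [0, 0, 0]}

```text
time: 9.3
eef_pos: [0.5407, 0.0041, 0.271]
tcp_rot: [-0.023, -0.707, 0.707, 0.025]
contact_force: [-0.4, 1.0, -0.2]
opening: 0.0
```

```bash
python3 - <<'E'
from h import *
s=ctrl.get_state();print(s['time'],s['eef_pos'],w2s(s['eef_pos']),s['contact_force'])
c,sn=np.cos(YAW),np.sin(YAW)
print(tilt((sn,-c)).round(3)); print(delta([*s2w(.029,-.0395),.27]))
E
```

```text
9.3 [0.54069014 0.00409949 0.27095662] [-0.06013317 -0.03669772] [-0.38572556  0.97015085 -0.16094737]
[-0.001  0.019  0.005]
[-0.29701308  0.0023771   0.01223487]
```

Emit:
arm_command:
  steps:
    - {"hand": 0, "travel": [-0.05, 0, 0.005], "rotation": [0, 0.019, 0]}
    - {"hand": 0, "travel": [-0.05, 0, 0.005], "rotation": [0, 0, 0]}
    - {"hand": 0, "travel": [-0.04, 0, 0], "rotation": [0, 0, 0]}
    - {"hand": 0, "travel": [-0.04, 0, 0], "rotation": [0, 0, 0]}
    - {"hand": 0, "travel": [-0.04, 0, 0], "rotation": [0, 0, 0]}

```text
time: 9.93
eef_pos: [0.609, -0.0026, 0.2738]
tcp_rot: [-0.024, -0.706, 0.707, 0.029]
contact_force: [-3.4, -0.1, -2.2]
opening: -0.003
```

```bash
python3 - <<'E'
from h import *
s=ctrl.get_state();print(s['time'],s['eef_pos'],w2s(s['eef_pos']),s['contact_force'])
c,sn=np.cos(YAW),np.sin(YAW)
print(tilt((sn,-c)).round(3)); print(delta([*s2w(.029,-.0395),.27]))
knob()
E
```

```text
9.925 [ 0.60900876 -0.00264394  0.27376267] [ 0.00850318 -0.03809719] [-3.37983175 -0.12584095 -2.22310588]
[-0.002  0.004  0.013]
[-0.06839381  0.01209747  0.00480689]
scene knob 0.66 241 [ 0.6391 -0.0057  0.263 ] res 0.0009 sander xy [ 0.0387 -0.0388] lean [ 0.173 -0.173]
```

Emit:
arm_command:
  steps:
    - {"hand": 0, "travel": [-0.035, 0.01, 0], "rotation": [0, 0, 0]}
    - {"hand": 0, "travel": [-0.03, 0, 0], "rotation": [0, 0, 0]}
    - {"hand": 0, "travel": [-0.015, 0, 0], "rotation": [0, 0, 0]}

```text
time: 10.5
eef_pos: [0.6294, -0.0038, 0.2715]
tcp_rot: [-0.019, -0.706, 0.707, 0.034]
contact_force: [-19.1, -0.2, 7.7]
opening: -0.002
```

```bash
python3 - <<'E'
from h import *
s=ctrl.get_state();print(s['time'],s['eef_pos'],w2s(s['eef_pos']),s['contact_force'])
knob()
E
```

```text
10.5 [ 0.629371   -0.00382599  0.2714775 ] [ 0.02889561 -0.03768901] [-19.11810625  -0.16184605   7.69239638]
scene knob 0.9 212 [ 0.6576 -0.0062  0.2593] res 0.0009 sander xy [ 0.0573 -0.0379] lean [ 0.257 -0.169]
```

Emit:
arm_command:
  steps:
    - {"hand": 0, "travel": [0.06, 0, 0], "rotation": [0, 0, 0]}
    - {"hand": 0, "travel": [0.08, -0.05, 0], "rotation": [0, 0, 0]}
    - {"hand": 0, "travel": [0.05, -0.15, 0.1], "rotation": [0, 0, 0]}
    - {"hand": 0, "travel": [0, 0, 0.1], "rotation": [0, 0, 0]}

```text
time: 11.2
eef_pos: [0.5719, -0.0596, 0.337]
tcp_rot: [-0.023, -0.706, 0.707, 0.027]
contact_force: [0.7, -0.6, -0.1]
opening: -0.001
```

```bash
python3 - <<'E'
from h import *
s=ctrl.get_state();print(s['time'],s['eef_pos'],w2s(s['eef_pos']),s['contact_force'])
knob()
im,d=ctrl.read_camera("top");C,E=cloud("top",d)
cv2.imwrite("pics/t2.png",cv2.resize(im[130:250,170:370],None,fx=4,fy=4,interpolation=cv2.INTER_CUBIC))
im2,d2=ctrl.read_camera("scene");cv2.imwrite("pics/s2.png",cv2.resize(im2[130:330,110:370],None,fx=3,fy=3))
# start buttons from earlier pics
for cam in ("top","scene"):
    f=np.load(f"pics/{cam}1.npz");C,E=cloud(cam,f['d']);q=C.reshape(-1,3);ok=(q[:,0]>.47)&(q[:,0]<.60)&(q[:,1]>-.42)&(q[:,1]<-.24)
    a=q[ok&(abs(q[:,2]-.094)<.003)&(q[:,1]>-.325)];b=q[ok&(q[:,2]>.1)&(q[:,2]<.112)]
    print(cam,len(a),np.median(a,0),(a.max(0)+a.min(0))/2,len(b),np.median(b,0),(b.max(0)+b.min(0))/2)
print('rectified start top',.60-125*.0005,-.23-137*.0005,'scene',.60-107*.0005,-.23-(543-400)*.0005)
E
```

```text
11.2 [ 0.571938   -0.05957426  0.33696373] [-0.0240188  -0.09774301] [ 0.70568317 -0.57673038 -0.0909924 ]
scene knob 0.83 234 [ 0.6577 -0.0065  0.2592] res 0.0008 sander xy [ 0.0574 -0.0381] lean [ 0.258 -0.17 ]
top 21 [ 0.53491766 -0.30080573  0.09394873] [ 0.53516886 -0.3016221   0.09406696] 70 [ 0.51144155 -0.36522521  0.10450219] [ 0.51342515 -0.36645598  0.10526467]
scene 53 [ 0.54190344 -0.30077782  0.09405133] [ 0.54040288 -0.30075865  0.09384399] 112 [ 0.5222382  -0.36678922  0.10488785] [ 0.51775096 -0.3680943   0.10439239]
rectified start top 0.5375 -0.2985 scene 0.5465 -0.3015
```

View pics/s2.png

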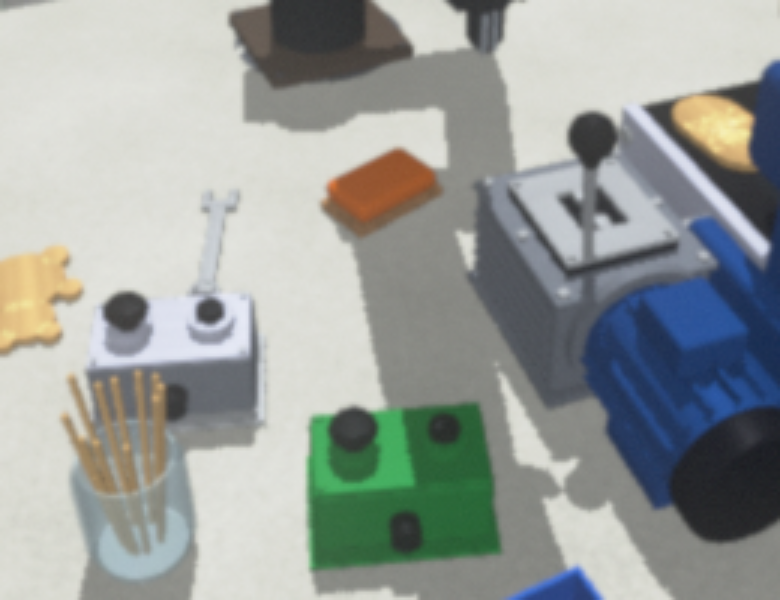

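```bash
python3 - <<'E'
from h import *
s=ctrl.get_state()
print(delta([.539,-.3005,.25]))
E
```

```text
[0.0396308  0.26728582 0.81358654]
```

Emit:
arm_command:
  steps:
    - {"hand": 0, "travel": [0.01, 0, 0.18], "rotation": [0, 0, 0]}
    - {"hand": 0, "travel": [0.01, 0, 0.18], "rotation": [0, 0, 0]}
    - {"hand": 0, "travel": [0.01, 0.05, 0.18], "rotation": [0, 0, 0]}
    - {"hand": 0, "travel": [0.01, 0.08, 0.18], "rotation": [0, 0, 0]}
    - {"hand": 0, "travel": [0, 0.1, 0.1], "rotation": [0, 0, 0]}
    - {"hand": 0, "travel": [0, 0, 0], "rotation": [0, 0, 0]}

```text
time: 12.25
eef_pos: [0.5434, -0.3035, 0.2569]
tcp_rot: [0.016, 0.708, -0.706, -0.027]
contact_force: [0.2, 0.4, -0.1]
opening: 0.003
```

```bash
python3 - <<'E'
from h import *
c,sn=np.cos(YAW),np.sin(YAW)
s=ctrl.get_state();print(s['time'],s['eef_pos'],s['contact_force'],tilt((sn,-c)).round(3))
im,d=ctrl.read_camera("wrist");C,E=cloud("wrist",d,s);cv2.imwrite("pics/w3.png",im)
for t in ["start_top","stop"]:
    for m in ctrl.masks_of("wrist",t)[:3]:
        g=m['region']&(d>0);P=C[g];print(t,round(m['score'],2),np.round(m['at']),g.sum(),np.median(P,0).round(4),((P.max(0)+P.min(0))/2).round(4), ray("wrist",m['at'],.094,s).round(4))
print(delta([.539,-.3005,.15]))
E
```

```text
12.25 [ 0.54335669 -0.3035282   0.25689355] [ 0.24378063  0.39315485 -0.12430575] [0.005 0.031 0.031]
start_top 0.83 [245. 181.] 629 [ 0.5404 -0.2996  0.0947] [ 0.5395 -0.2998  0.0905] [ 0.5402 -0.2977  0.094 ]
start_top 0.26 [282. 174.] 15386 [ 0.5406 -0.3333  0.073 ] [ 0.529  -0.3325  0.0543] [ 0.5445 -0.3294  0.094 ]
start_top 0.22 [  4. 174.] 1495 [ 0.5473 -0.0359  0.0103] [ 0.5675 -0.0306  0.0166] [ 0.5594 -0.0933  0.094 ]
stop 0.89 [326. 203.] 1544 [ 0.5193 -0.364   0.1054] [ 0.5111 -0.3671  0.0904] [ 0.5161 -0.3664  0.094 ]
stop 0.57 [  6. 170.] 1530 [ 0.5475 -0.036   0.0102] [ 0.5681 -0.0295  0.0164] [ 0.5629 -0.0962  0.094 ]
[ 0.01794811  0.37306538 -0.00534464]
```

View pics/w3.png

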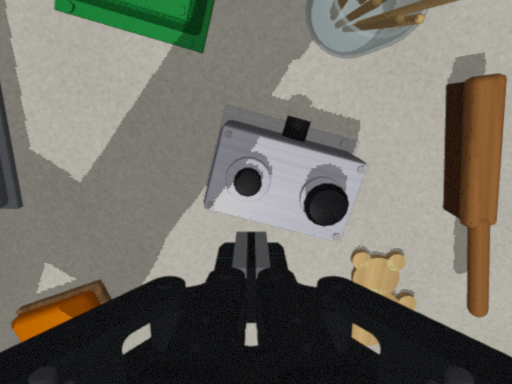

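Emit:
arm_command:
  steps:
    - {"hand": 0, "travel": [0.011, 0.14, -0.01], "rotation": [0.005, 0.03, 0.031]}
    - {"hand": 0, "travel": [0, 0.14, 0], "rotation": [0, 0, 0]}
    - {"hand": 0, "travel": [0, 0.09, 0], "rotation": [0, 0, 0]}
    - {"hand": 0, "travel": [0, 0, 0], "rotation": [0, 0, 0]}

```text
time: 12.9
eef_pos: [0.549, -0.2956, 0.1578]
tcp_rot: [-0.031, -0.702, 0.711, 0.016]
contact_force: [-0.1, 0.5, 0.1]
opening: 0.006
```

```bash
python3 - <<'E'
from h import *
c,sn=np.cos(YAW),np.sin(YAW)
s=ctrl.get_state();print(s['time'],s['eef_pos'],s['contact_force'],tilt((sn,-c)).round(3))
print(delta([.540,-.300,.119]))
E
```

```text
12.9 [ 0.5489823  -0.29558752  0.15779727] [-0.11476734  0.5279346   0.10613033] [-0.023  0.024 -0.041]
[0.03165635 0.128871   0.0150896 ]
```

Emit:
arm_command:
  steps:
    - {"hand": 0, "travel": [0.03, 0.05, 0.015], "rotation": [-0.023, 0.024, -0.041]}
    - {"hand": 0, "travel": [0, 0, 0], "rotation": [0, 0, 0]}

```text
time: 13.15
eef_pos: [0.5417, -0.2997, 0.1459]
tcp_rot: [-0.028, -0.706, 0.707, 0.026]
contact_force: [-0.2, 0.8, 0.2]
opening: 0.002
```

```bash
python3 - <<'E'
from h import *
c,sn=np.cos(YAW),np.sin(YAW)
s=ctrl.get_state();print(s['time'],s['eef_pos'],s['contact_force'],tilt((sn,-c)).round(3))
print(delta([.540,-.300,.119]))
E
```

```text
13.15 [ 0.54167141 -0.29971338  0.14586877] [-0.24774419  0.75033031  0.1893694 ] [-0.005  0.002 -0.007]
[0.00579844 0.0895457  0.00116253]
```

Emit:
arm_command:
  steps:
    - {"hand": 0, "travel": [0.005, 0.05, 0], "rotation": [0, 0, 0]}
    - {"hand": 0, "travel": [0, 0.035, 0], "rotation": [0, 0, 0]}
    - {"hand": 0, "travel": [0, 0, 0], "rotation": [0, 0, 0]}

```text
time: 13.52
eef_pos: [0.541, -0.3005, 0.1207]
tcp_rot: [-0.03, -0.705, 0.708, 0.025]
contact_force: [0.4, 0.4, 0.4]
opening: 0.003
```

Emit:
arm_command:
  steps:
    - {"hand": 0, "travel": [0, 0.012, 0], "rotation": [0, 0, 0]}
    - {"hand": 0, "travel": [0, 0.008, 0], "rotation": [0, 0, 0]}

```text
time: 13.78
eef_pos: [0.5415, -0.301, 0.1155]
tcp_rot: [-0.03, -0.705, 0.708, 0.025]
contact_force: [-1.2, 1.0, 2.6]
opening: 0.002
```

Emit:
arm_command:
  steps:
    - {"hand": 0, "travel": [0, 0.012, 0], "rotation": [0, 0, 0]}

```text
time: 13.9
eef_pos: [0.5416, -0.301, 0.1128]
tcp_rot: [-0.03, -0.705, 0.708, 0.025]
contact_force: [-4.7, 3.5, 19.2]
opening: -0.002
```

Emit:
arm_command:
  steps:
    - {"hand": 0, "travel": [0, 0.008, 0], "rotation": [0, 0, 0]}

```text
time: 14.02
eef_pos: [0.5416, -0.301, 0.1129]
tcp_rot: [-0.029, -0.705, 0.708, 0.025]
contact_force: [-6.3, 4.7, 15.4]
opening: -0.004
```

Emit:
arm_command:
  steps:
    - {"hand": 0, "travel": [0, -0.05, 0], "rotation": [0, 0, 0]}
    - {"hand": 0, "travel": [0, -0.15, 0], "rotation": [0, 0, 0]}
    - {"hand": 0, "travel": [0, -0.15, 0], "rotation": [0, 0, 0]}
    - {"hand": 0, "travel": [0.1, -0.15, 0.05], "rotation": [0, 0, 0]}
    - {"hand": 0, "travel": [0, 0, 0], "rotation": [0, 0, 0]}

```text
time: 14.65
eef_pos: [0.5098, -0.3137, 0.2683]
tcp_rot: [-0.03, -0.704, 0.709, 0.024]
contact_force: [0.7, 0.2, 0.2]
opening: -0.002
```

```bash
python3 - <<'E'
from h import *
s=ctrl.get_state();print(s['time'],s['eef_pos'],s['contact_force'])
knob()
im,d=ctrl.read_camera("wrist");C,E=cloud("wrist",d,s);cv2.imwrite("pics/w4.png",im)
for t in ["start_top","stop"]:
    for m in ctrl.masks_of("wrist",t)[:1]:
        P=C[m['region']&(d>0)];print(t,np.round(m['at']),np.median(P,0).round(4))
im,d=ctrl.read_camera("scene");C,E=cloud("scene",d);cv2.imwrite("pics/s4.png",im)
q=C.reshape(-1,3);print('lid z',np.median(q[(abs(q[:,0]-.5377)<.012)&(abs(q[:,1]+.3)<.012)&(q[:,2]>.085)],0))
E
```

```text
14.65 [ 0.50980222 -0.31369832  0.2683496 ] [0.69539074 0.1653173  0.17654805]
top knob 0.74 103 [ 0.6538 -0.0069  0.2587] res 0.0015 sander xy [ 0.0535 -0.0389] lean [ 0.24  -0.174]
scene knob 0.9 191 [ 0.6576 -0.0064  0.2593] res 0.0008 sander xy [ 0.0572 -0.0381] lean [ 0.257 -0.17 ]
start_top [236. 143.] [ 0.5419 -0.3041  0.1025]
stop [317. 163.] [ 0.5205 -0.3686  0.1136]
lid z [ 0.54148084 -0.30152658  0.4080194 ]
```

View pics/s4.png

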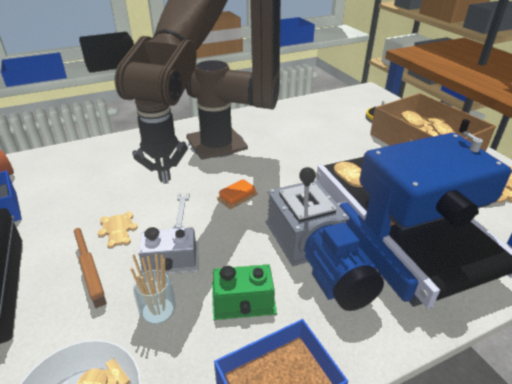

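```bash
python3 - <<'E'
from h import *
s=ctrl.get_state();print(s['time'],s['dq'].round(3),s['contact_force'])
print(ctrl.sign_off())
E
```

```text
15.05 [ 0.002 -0.004 -0.008 -0.002 -0.001 -0.   ] [0.54848529 0.89104173 0.39739053]
the job is handed in; nothing more can be done
None
```

The feed gear lever is in third, the start button was pressed afterwards, and I handed the job in at 15 s of the 61 s allowed. No verdict was reported.

- **Lever:** With the fingers shut, I pushed the knob back to neutral, then across to the right, then forward until it stopped hard at about 19 N. After I let go it stayed put. The scene camera reads a lean of +0.257 ahead and 0.170 to the right.
- **Start button:** I pressed the start button on the grey station until it bottomed, at about 6 mm of travel and 15–19 N. I then backed off, and the fingers were about 15 cm up, touching nothing.
- **Final picture:** The button is out again by its height relative to the stop button, which I never touched. I saw nothing else moved.

**Checks that disagreed:**
- **Lever lean:** The top camera reads 0.240 ahead against 0.257 from the scene camera. The two cameras differ by about 4 mm, roughly 0.02 rad. Measuring each against its own view of the gate gives about 0.245, so I relied on the hard stop and the 3–4 mm of blocked push to conclude it was fully home.
- **Button heights:** The last wrist-camera heights read about 8 mm too high for both buttons, so I trusted only the difference between them.

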